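# Lock a tip box into its bench holder

### The job

Secure the blue pipette tip box in its holder: slide the jaw that carries the red knob along the holder until the box is held snugly, squarely and without crushing it against the fixed jaw, then turn the red knob clockwise until it bites (it suddenly turns much harder) and from there an eighth of a turn (45 degrees) more to lock it. Do not tighten the knob before the jaw is home, leave the jar, timer and petri dish standing beside the holder alone, and let go at the end.

Things in the scene. Friction and masses are not known exactly. Their poses are not given: they have to be found in the camera images.
- holder: Fixed aluminium base plate 270 x 100 x 12 mm, screwed to the bench. Origin: centre of its underside. +x: along the plate toward the fixed jaw (an upright plate, inner face at x = +115 mm, 62 mm high above the bench); the sliding jaw closes toward +x. z up.
- fixed_face (a point): Centre of the fixed jaw's inner face, 42 mm above the bench (axes as the holder's).
- jaw_face (a point): Centre of the sliding jaw's pressing face, 42 mm above the bench (axes as the holder's). The jaw is a grey upright plate 100 mm wide, 60 mm high above the bench, with a low slider block behind it that carries the knob, 68 mm behind the face. It slides only along the holder's x, with about 4 N of friction, and stays where it is left. It may be pushed by holding the knob.
- jaw (a joint): Sliding jaw's travel (m); the face lies at holder x = this value. Grows as the jaw closes, 0.10 at most. The jaw holds the box home at about 0.047; a firm push of about 10 N more than the friction is plenty, over 40 N would crush the box.
- tip_box: Blue pipette tip box full of tips, loose, 71 x 120 x 66 mm; its solid faces lie 36 mm (toward the fixed jaw) and 32 mm (toward the sliding jaw) from its origin along its own x, which points along the holder's x. Origin: near the centre of its underside, on the base plate 12 mm above the bench; count it as solid up to 80 mm above the bench. At the start it stands 1 to 9 mm off the fixed jaw and up to 0.04 rad askew; pushed home its origin is at holder x = 79 mm.
- knob_grip (a point): Centre of the red round lock knob, 78 mm above the bench. The knob is upright, 41 mm in diameter (small ribs make it 44 mm), 30 mm high (62 to 92 mm above the bench), on a post 28 mm in diameter; the slider block's top below it is 37 mm above the bench. x axis: the white mark on its top.
- knob (a joint): Turn of the knob (rad); grows clockwise seen from above. It bites 0.4 to 1.8 rad from the start: differs, unseen. Turning takes 0.14 N m, from the bite 0.42 N m plus 0.08 per rad. Standing still, the moment felt relaxes to zero or slightly backward before the bite, but 0.1 to 0.2 N m stay after it (+ about z on the hand). Left alone it springs back up to 0.1 rad. May need regrasping.
- shoe (a point): Hidden brake shoe inside the slider block, under the knob; moves with the jaw. It lies 15.0 mm above the holder's underside until the screw bites and then sinks by 0.5 mm per rad that the knob is turned beyond the bite, so by 0.39 mm at an eighth of a turn: far less than the reading noise. Backing the knob off lets it rise again.
- sample_jar: Bystander: white sample jar with a blue cap, 46 mm across, 70 mm high. Origin: centre of its underside.
- timer: Bystander: white digital bench timer, 52 x 62 x 34 mm. Origin: centre of its underside.
- petri_dish: Bystander: flat red petri dish, 64 mm across, 6 mm high. Origin: centre of its underside.
Mind the look-alikes: they are no part of the job. What is shaped like the tip_box but pink is not meant.

How it is judged:
On the way, in this order (a step that is already met when the one before it is completed fails the run):
1. the jaw holds the box squarely against the fixed jaw, the brake not yet biting (value of joint jaw above 0.044 m and x of tip_box in the frame of holder above 0.0765 m and angle between the x axis of tip_box and the x axis of holder, either way round below 0.03 rad and angle between tip_box's own z axis and vertical below 0.05 rad and z of shoe in the frame of holder above 0.01495 m), for 0.2 s.
2. the knob is turned 30 to 60 degrees beyond its bite, the box still held (value of joint jaw above 0.044 m and x of tip_box in the frame of holder above 0.0765 m and angle between the x axis of tip_box and the x axis of holder, either way round below 0.03 rad and angle between tip_box's own z axis and vertical below 0.05 rad and z of shoe in the frame of holder between 0.014475 and 0.01474 m), for 0.2 s.
At the end, for the whole second after the job is handed in: Jaw within 3 mm of home, box within 2.5 mm of the fixed jaw, square to 0.03 rad and upright; knob left 30 to 60 degrees beyond its bite (shoe sunk 0.26 to 0.525 mm); box and knob at rest (all of step 2 and linear speed of tip_box below 0.01 m/s and velocity of joint knob between -0.05 and 0.05 rad/s); the robot touches nothing.
It fails at once if the box is crushed (jaw presses it with more than 40 N) (contact force between jaw and tip_box above 40 N).
It fails at once if the brake is tightened (more than 0.2 rad past the bite) before the jaw is home (z of shoe in the frame of holder below 0.0149 m and value of joint jaw below 0.042 m).
It fails at once if the knob is overtightened (more than 80 degrees past its bite) (z of shoe in the frame of holder below 0.0143 m).
It fails at once if the sample jar, timer or petri dish is moved more than 20 mm or tipped (distance of any of sample_jar, timer, petri_dish from where it was at the start of the episode above 0.02 m or angle between any of sample_jar, timer, petri_dish's own z axis and vertical above 0.4 rad).
It also fails if it takes over 64 s, if anything falls off the work surface, if the arm or the gripper's body presses on something with over 40 N, if the wrist force passes 120 N, or if a joint passes its speed limit or range.

### The arm

A 6-joint arm with a two-finger parallel gripper is mounted at the origin on a cart in front of the work surface, level with it; the furniture and walls round the work are solid. World frame = base frame: x ahead of the robot, y to its left, z up, the work surface at z = 0. Lengths are in m, angles in rad, forces in N, time in s.
With the tool pointing down it reaches from about 0.325 to 0.775 m from the base axis. Payload 5.5 kg.
Tool frame: the origin (TCP) lies at the centre of the arm's flange, where the gripper is bolted on; the fingertips stand 173 mm ahead of it and the grasp point (between the pads) lies 155 mm ahead of it; z points along the fingers, y is the line along which they close (so a half turn about z gives the same grasp; the last joint's range is limited). The gripper opens to 85 mm and grips with 20 to 120 N. Pads are 22 mm wide; open, the fingers measure 114 mm over their backs; the gripper's body (76 mm by 85 mm) begins 54 mm behind the grasp point. The pads swing forward as they close: fully open they stand 13 mm farther back than shut.
Start: joints at [1.189, 0.091, 1.231, -0, 1.82, -0.057], TCP at [0.191, 0.569, 0.405] pointing down, gripper open.
Joint ranges: [-2.87, 2.87], [-0.86, 2.18], [0.17, 2.46], [-1.51, 4.65], [0.06, 2.69], [-2.65, 2.65]. Speed limits (rad/s): [2.57, 2.57, 3.01, 3.14, 3.14, 3.14].

### API

Orientations are given as a rotation vector (axis times angle).
In Python, from cell import arm gives the robot as it stands.
- The arm moves only by the shell command python3 -m inch 'ROWS' [FORCE]. ROWS is JSON, a list of rows, each a list of 5 numbers: the shift along the tool's x, y, z as a fraction of full scale, then the turn about the tool's z as a fraction of full scale, then the finger opening in mm, from 0 to 85.4. A call has 1 to 5 rows; each row is the pose to reach, as a shift and turn from the pose commanded when the call began, along the tool's axes at that moment, turning the shorter way round; what a row does not reach only later rows make up. Full scale, the value 1, is 10 cm for a shift and 180 degrees for a turn. A row lasts 1/10 s, in which the tool goes at most 50 mm and 8.59 degrees, less where a joint would pass 70% of its speed; a pose out of reach is approached as far as the arm can. A call with a number of a shift or a turn outside -1 to 1 is refused whole. A call with a gripper value outside its range is refused whole. The fingers move at their own pace and stop on an object; FORCE is the grip in N (left out, the last holds). Time passes only in rows, so rows that repeat a pose let the fingers close. It gives the time, the measured TCP pose, the force, the opening and the grip force at its end, in the units of the state.
- arm.get_state(): the state, without advancing time (a new reading comes with each control period).
- arm.grab_frame(name): name is "scene" or "side" or "wrist"; returns a dict with "color" (480x640x3 uint8, red, green, blue), "fx", "fy", "cx", "cy" (pixels), "R" (3x3) and "t" (3): a world point X has camera coordinates R X + t; the wrist camera has in their place "tool_from_camera" (4x4, takes a point from camera to tool coordinates, whose origin is the TCP and whose axes are the flange's). Camera axes: x right, y down, z forward; pixel columns grow to the right and rows downward; lengths in m; the calibration is good to about 2 mm. A picture is of the moment at which its call begins: read the wrist's pose just before it. There is no depth.
- arm.job_done(): hands the job in; it is judged then, once.
Trained networks look in a picture, given as the dict that the camera call returned (one of the last four; its "shot" number tells which), for a name from the list of things; names that differ only in an ending like _2 or _b are one class to them, and where a whole thing is asked for, a point or a joint stands for the part that bears it (a point fixed in the world has none). Each returns a list of dicts, best first, with "p" (0 to 1); they miss things now and then, are a little off and sometimes report something else, mostly with a low value. They report only what shows in the picture. A call takes as long as a camera call. They do not tell look-alikes from the thing itself.
- arm.search_frame(picture, thing): "bbox" ([left, top, width, height] in pixels, round what is visible of it).
The state is a dict: "time": time; "qpos": joint angles; "joint_vel": joint speeds; "joint_torque": joint torques, N m; "eef_pos": TCP position; "tool_rot": TCP orientation; "wrist_force": force on the tool from outside, world axes, zero at the start; "moment": the same for the moment, N m; "opening": finger opening in m; "grip_force": force on a finger pad.
Only numpy, scipy, OpenCV 4.12 (cv2) and the standard library are available. Lean on these libraries where they do the work, as an engineer would, in place of code of your own. Each camera call takes 0.05 s, during which the arm holds its last target. There are 200 camera calls.

## Working session

There is one attempt and no reset: what is moved stays moved. The work goes in short steps, Python scripts to look and compute and a shell command to move; the robot and the scene stay as the last step left them, time stands still between calls to the robot, and variables do not carry over. Pictures are saved under pics/ and viewed, at most 10 in all, crops included, and the job is handed in when it is done.

```bash
mkdir -p pics; cat > h.py <<'E'
import numpy as np, cv2
from cell import arm
from scipy.spatial.transform import Rotation as Ro
def shot(n,fn=None):
    s=arm.get_state(); f=arm.grab_frame(n)
    if n=="wrist":
        T=np.array(f["tool_from_camera"]); Rt=Ro.from_rotvec(s["tool_rot"]).as_matrix()
        Rc=Rt@T[:3,:3]; c=Rt@T[:3,3]+np.array(s["eef_pos"])
    else:
        Rc=np.array(f["R"]).T; c=-Rc@np.array(f["t"])
    f["Rc"]=Rc; f["c"]=c
    if fn: cv2.imwrite("pics/"+fn,cv2.cvtColor(f["color"],cv2.COLOR_RGB2BGR))
    return f
def at(f,u,v,z):
    d=f["Rc"]@np.array([(u-f["cx"])/f["fx"],(v-f["cy"])/f["fy"],1]); return f["c"]+d*(z-f["c"][2])/d[2]
def px(f,X):
    q=f["Rc"].T@(np.array(X)-f["c"]); return np.array([f["fx"]*q[0]/q[2]+f["cx"],f["fy"]*q[1]/q[2]+f["cy"]])
E
python3 - <<'E'
from h import *
s=arm.get_state(); print(s["eef_pos"],s["tool_rot"],s["opening"])
fs=[shot(n) for n in("scene","side","wrist")]
im=np.hstack([cv2.resize(f["color"],(400,300)) for f in fs[:2]])
cv2.imwrite("pics/a.png",cv2.cvtColor(fs[0]["color"],4)); cv2.imwrite("pics/b.png",cv2.cvtColor(fs[1]["color"],4)); cv2.imwrite("pics/c.png",cv2.cvtColor(fs[2]["color"],4))
for n,f in zip("sdw",fs):
  print(n,np.round(f["c"],3))
  for t in("holder","jaw","tip_box","knob_grip","knob","sample_jar","timer","petri_dish"):
    try: print(n,t,[(np.round(r["bbox"]).tolist(),round(r["p"],2)) for r in arm.search_frame(f,t)][:3])
    except Exception as e: print(t,e)
E
```

```text
[0.19147909 0.56867566 0.40354142] [-5.07884250e-01 -3.09982445e+00  3.08232326e-03] 0.08522089175709224
s [-0.023 -0.287  0.893]
s holder [([276.0, 225.0, 128.0, 117.0], 0.57)]
s jaw [([325.0, 260.0, 71.0, 67.0], 0.68)]
s tip_box [([197.0, 175.0, 60.0, 51.0], 0.94), ([282.0, 225.0, 62.0, 64.0], 0.93)]
s knob_grip []
s knob [([361.0, 276.0, 20.0, 21.0], 0.74)]
s sample_jar [([345.0, 207.0, 18.0, 37.0], 0.98)]
s timer [([393.0, 321.0, 40.0, 41.0], 0.59)]
s petri_dish [([265.0, 218.0, 31.0, 21.0], 0.91)]
d [ 0.261 -0.701  0.65 ]
d holder [([277.0, 254.0, 78.0, 118.0], 0.55)]
d jaw [([290.0, 295.0, 55.0, 60.0], 0.69)]
d tip_box [([270.0, 260.0, 68.0, 46.0], 0.97), ([252.0, 204.0, 53.0, 36.0], 0.97), ([284.0, 296.0, 63.0, 61.0], 0.37)]
d knob_grip [([311.0, 297.0, 21.0, 29.0], 0.87), ([287.0, 295.0, 62.0, 59.0], 0.73)]
d knob [([310.0, 301.0, 23.0, 26.0], 0.73), ([277.0, 253.0, 78.0, 121.0], 0.22)]
d sample_jar [([354.0, 257.0, 14.0, 37.0], 0.58)]
d timer [([315.0, 367.0, 40.0, 43.0], 0.85)]
d petri_dish [([296.0, 247.0, 18.0, 7.0], 0.43)]
w [0.128 0.592 0.373]
w holder []
w jaw []
w tip_box []
w knob_grip []
w knob []
w sample_jar []
w timer []
w petri_dish []
```

View pics/a.png

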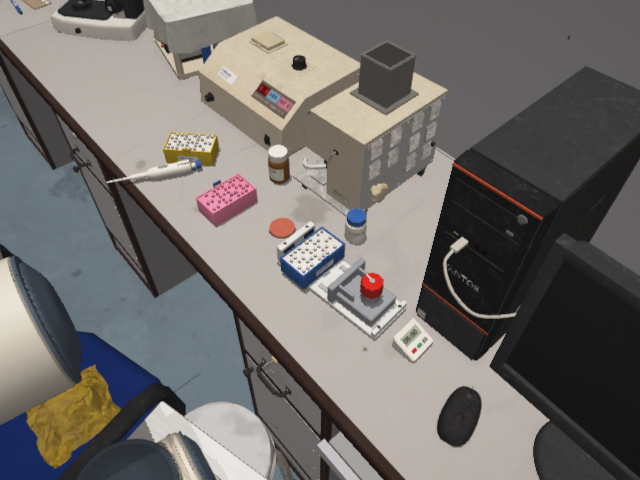

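View pics/b.png

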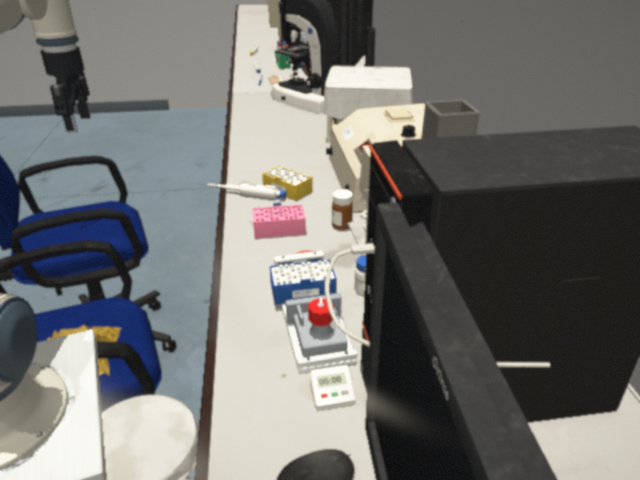

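Scene view: the blue tip box is at (313,257). The look-alikes are the pink box (227,199) and the yellow box (190,148), neither meant. The red knob is at (372,286), and the only other red thing is the flat petri dish (282,228). The jar is at (356,226) and the timer at (412,340). The side view shows the same layout, with the knob at (320,313). I choose the blue box and the red knob, and will check them in a close crop.

```bash
python3 - <<'E'
from h import *
f=shot("scene"); g=shot("side")
crop=f["color"][200:365,250:450]; cv2.imwrite("pics/d.png",cv2.cvtColor(cv2.resize(crop,None,fx=3.6,fy=3.6,interpolation=2),4))
def tri(a,b):
    A=[];B=[]
    for F,(u,v) in((f,a),(g,b)):
        d=F["Rc"]@np.array([(u-F["cx"])/F["fx"],(v-F["cy"])/F["fy"],1]);d/=np.linalg.norm(d)
        P=np.eye(3)-np.outer(d,d);A.append(P);B.append(P@F["c"])
    return np.linalg.solve(sum(A),sum(B))
print("knob tri",tri((371.5,286.5),(321,313)))
print("knob",at(f,371.5,286.5,.077),at(g,321,313,.077))
print("timer",at(f,413,341,.017),at(g,335,388,.017)); print("jar",at(f,354,225,.035),"dish",at(f,281,228,.005))
print("box",at(f,313,257,.045),at(g,304,283,.045))
E
```

```text
knob tri [ 0.51761207 -0.04434505  0.07438418]
knob [ 0.51444904 -0.04557082  0.077     ] [ 0.51773131 -0.04627804  0.077     ]
timer [ 0.4904807  -0.15461391  0.017     ] [ 0.4969387  -0.15587657  0.017     ]
jar [0.66154025 0.08108364 0.035     ] dish [0.5857303  0.22384851 0.005     ]
box [0.53172142 0.09964645 0.045     ] [0.53536158 0.08545339 0.045     ]
```

View pics/d.png

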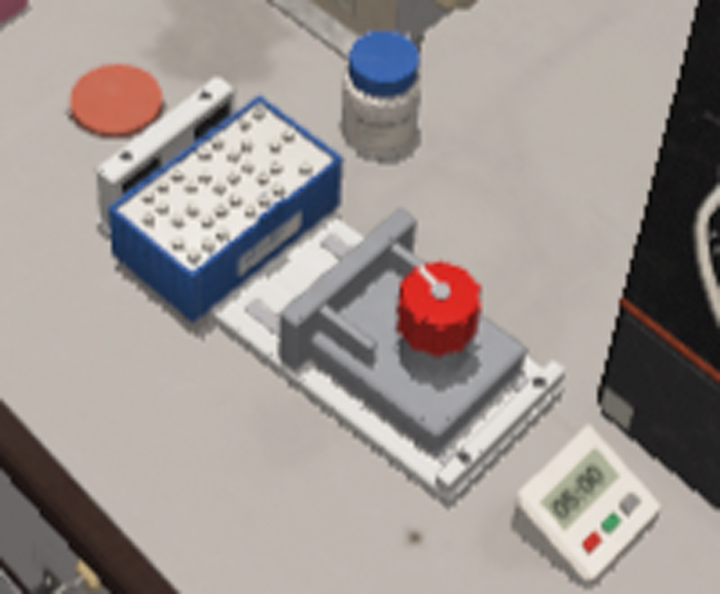

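The crop confirms the blue box, and the red knob on the grey slider with its white mark pointing toward the jaw. The petri dish is behind the fixed jaw and the timer is off the near end. I'll move over the knob and work out the holder heading.

```bash
python3 - <<'E'
from h import *
f=shot("scene")
c=lambda x,y,z: at(f,250+x/3.6,200+y/3.6,z)
a,b=c(222,312,.012),c(437,483,.012); d=a-b; print("left edge",a,b,np.degrees(np.arctan2(d[1],d[0])))
e,g=c(283,318,.06),c(392,212,.06); d=e-g; print("jaw top",e,g,np.degrees(np.arctan2(d[1],d[0]))-90)
E
python3 -m inch '[[-0.35,-0.33,0,0,85],[-0.7,-0.65,0,0,85],[-1,-0.95,0,0,85]]' | tail -c 300
python3 -m inch '[[-0.35,-0.33,0,0,85],[-0.7,-0.65,0,0,85],[-1,-0.95,0,0,85]]' >/dev/null
python3 -m inch '[[-0.35,-0.33,0,0,85],[-0.7,-0.65,0,0,85],[-1,-0.95,0,0,85]]' >/dev/null
python3 -m inch '[[-0.35,-0.33,0,0,85],[-0.7,-0.65,0,0,85],[-1,-0.95,0,0,85]]' >/dev/null
python3 -m inch '[[-0.35,-0.33,0.3,0.047,85],[-0.7,-0.65,0.5,0.094,85],[-1,-0.95,0.5,0.141,85],[-1,-0.95,0.5,0.188,85],[-1,-0.95,0.5,0.235,85]]'
```

```text
left edge [0.48865752 0.07342407 0.012     ] [ 0.46211714 -0.08205622  0.012     ] 80.3130168074501
jaw top [0.4758134  0.02489277 0.06      ] [0.56959717 0.01445657 0.06      ] 83.65028158056029
time: 1.8
eef_pos: [0.2565, 0.4453, 0.4044]
tool_rot: [0.507, 3.1, -0.001]
wrist_force: [2.1, -0.2, 0.7]
opening: 0.0854
grip_force: 0.0
time: 3.2
eef_pos: [0.5141, -0.0428, 0.3538]
tool_rot: [-1.604, -2.699, 0.001]
wrist_force: [-0.7, 0.8, -0.1]
opening: 0.0848
grip_force: 0.0
```

```bash
python3 - <<'E'
from h import *
f=shot("wrist","e.png"); s=arm.get_state(); print(s["eef_pos"],s["tool_rot"],s["qpos"][5])
for t in("knob","jaw","tip_box"): print(t,[(np.round(r["bbox"]).tolist(),round(r["p"],2)) for r in arm.search_frame(f,t)][:2])
hsv=cv2.cvtColor(f["color"],cv2.COLOR_RGB2HSV); m=((hsv[...,0]<6)|(hsv[...,0]>174))&(hsv[...,1]>170)&(hsv[...,2]>100)
n,l,st,ce=cv2.connectedComponentsWithStats(m.astype(np.uint8)); 
for i in np.argsort(-st[1:,4])[:3]+1: print(st[i],ce[i],at(f,*ce[i],.09))
print("knob px pred",px(f,[.516,-.046,.09]))
E
```

```text
[ 0.51397239 -0.04213274  0.35420215] [-1.61266500e+00 -2.69499445e+00  4.79498937e-04] -0.6401049669877273
knob [([287.0, 206.0, 66.0, 68.0], 0.84)]
jaw [([258.0, 116.0, 168.0, 165.0], 0.82), ([351.0, 1.0, 205.0, 152.0], 0.3)]
tip_box [([350.0, 3.0, 202.0, 149.0], 0.7)]
[295 256  37  16 222] [313.62162162 265.52702703] [ 0.52240122 -0.05846924  0.09      ]
[211 306   8   6  26] [214.26923077 308.65384615] [ 0.47623759 -0.12051666  0.09      ]
[291 243   5   5  18] [292.88888889 245.16666667] [ 0.50327343 -0.0523551   0.09      ]
knob px pred [314.0875162  245.89163188]
```

View pics/e.png

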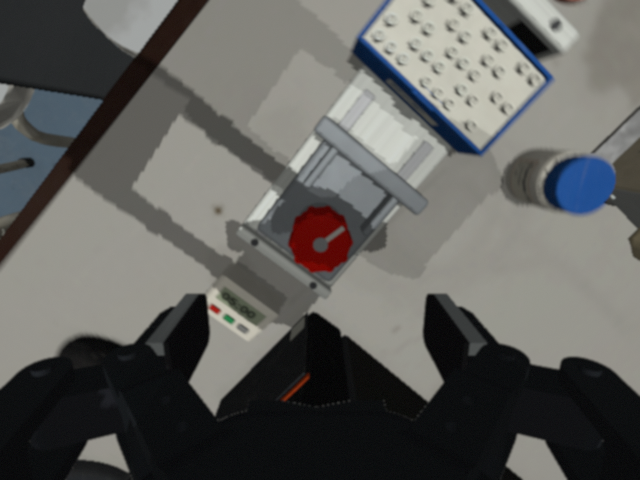

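The knob is at about (320,240), with its boss at (320,244). The jaw plate's top runs (320,120)–(425,205), the box is at the top right and the jar at (580,185). The timer is beside the left finger but well below it.

```bash
python3 - <<'E'
from h import *
f=shot("wrist"); 
print("axis",f["Rc"][:,2],"cam",f["c"], "nadir",px(f,[*f["c"][:2],0]))
for p in((320,238),(320,244)): print(at(f,*p,.092))
P=[at(f,*p,z)[:2] for p,z in(((323,119),.06),((427,203),.06),((241,226),.012),((364,72),.012))]
for a,b,o in((P[0],P[1],90),(P[2],P[3],0)):
  d=b-a; print(a,b,np.degrees(np.arctan2(d[1],d[0]))+o)
# knob silhouette prediction
hsv=cv2.cvtColor(f["color"],cv2.COLOR_RGB2HSV); m=(((hsv[...,0]<8)|(hsv[...,0]>172))&(hsv[...,1]>150)&(hsv[...,2]>40)).astype(np.uint8)
m[:,:250]=0;m[:,400:]=0;m[:180]=0;m[300:]=0
q=cv2.findNonZero(m); print(cv2.boundingRect(q),cv2.minEnclosingCircle(q))
for C in([.516,-.046],[.518,-.042],[.514,-.048]):
  R=.0215;t=np.linspace(0,6.28,60); Q=np.array([px(f,[C[0]+R*np.cos(a),C[1]+R*np.sin(a),z]) for a in t for z in(.062,.092)]); print(C,Q.min(0),Q.max(0))
E
```

```text
axis [ 0.1330983  -0.2380757  -0.96208358] cam [0.48157196 0.02006132 0.32372899] nadir [316.11624224 132.8328706 ]
[ 0.5167202  -0.03724954  0.092     ]
[ 0.51877163 -0.04087702  0.092     ]
[0.48121585 0.03041346] [0.57698997 0.01670043] 81.85171920214015
[ 0.46245425 -0.08164925] [0.4919213  0.07893697] 79.60208406192474
(288, 208, 63, 66) ((317.5, 240.5), 33.59325408935547)
[0.516, -0.046] [280.50395551 207.98645699] [344.75404494 278.31365384]
[0.518, -0.042] [285.95406286 204.61294212] [350.384673   274.90160308]
[0.514, -0.048] [276.46716774 209.01114416] [340.66278741 279.34956577]
```

```bash
python3 -m inch '[[-0.02,0.04,0.3,0,70],[-0.02,0.04,0.6,0,70],[-0.02,0.04,0.6,0,70]]' >/dev/null
python3 - <<'E'
from h import *
f=shot("wrist","g.png"); s=arm.get_state(); print(s["eef_pos"])
for C in([.5185,-.0415],):
  R=.0215;t=np.linspace(0,6.28,60); Q=np.array([px(f,[C[0]+R*np.cos(a),C[1]+R*np.sin(a),z]) for a in t for z in(.062,.092)]); print(C,Q.min(0),Q.max(0))
print(px(f,[.5185,-.0415,.092]))
E
```

```text
[ 0.51760368 -0.04042034  0.29284665]
[0.5185, -0.0415] [272.74569653 226.33940848] [359.50922387 322.07964716]
[316.09342682 283.06357258]
```

View pics/g.png

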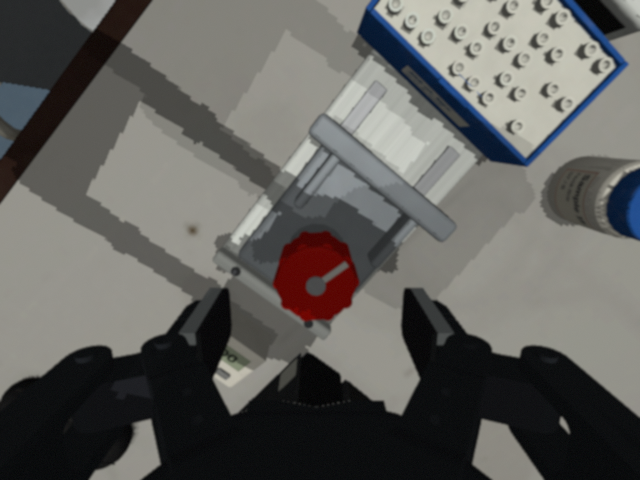

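The knob's boss is at (316,286), within 3 px of the prediction, and centred between the fingers. I'll go down and grip it.

```bash
python3 -m inch '[[-0.02,0,0.3,0,70],[-0.02,0,0.6,0,70],[-0.02,0,0.63,0,70],[-0.02,0,0.63,0,70]]' 
python3 -m inch '[[0,0,0,0,30],[0,0,0,0,30],[0,0,0,0,30],[0,0,0,0,30],[0,0,0,0,30]]' 60
python3 -m inch '[[0,0,0,0,30],[0,0,0,0,30],[0,0,0,0,30]]' 60; python3 - <<'E'
from h import *
s=arm.get_state(); print(s["eef_pos"],s["tool_rot"],s["qpos"][5],s["wrist_force"],s["moment"])
E
```

```text
time: 4.2
eef_pos: [0.5194, -0.0425, 0.233]
tool_rot: [1.591, 2.708, 0.0]
wrist_force: [0.4, 0.4, -0.1]
opening: 0.07
grip_force: 0.0
time: 4.7
eef_pos: [0.5188, -0.0429, 0.2345]
tool_rot: [1.592, 2.708, -0.001]
wrist_force: [-7.7, -0.7, 8.6]
opening: 0.0395
grip_force: 59.9
time: 5.0
eef_pos: [0.5188, -0.0429, 0.2345]
tool_rot: [1.592, 2.708, -0.001]
wrist_force: [-9.2, -0.4, 8.0]
opening: 0.0395
grip_force: 59.9
[ 0.51883114 -0.04287684  0.23454374] [ 1.59225926e+00  2.70782587e+00 -1.48147230e-03] -0.6551030653986609 [-9.20382555 -0.35929688  7.95978357] [-0.17352383  1.39177034 -0.05214141]
```

```bash
python3 -m inch '[[0.09,0.07,0,0,30],[0.18,0.14,0,0,30],[0.27,0.21,0,0,30],[0.36,0.28,0,0,30],[0.36,0.28,0,0,30]]' 
python3 - <<'E'
from h import *
s=arm.get_state(); d=s["eef_pos"]-np.array([0.51883114,-0.04287684,0.23454374]); print(s["wrist_force"],s["moment"],np.degrees(np.arctan2(d[1],d[0])),np.hypot(*d[:2]))
E
```

```text
time: 5.5
eef_pos: [0.5262, 0.0033, 0.2345]
tool_rot: [1.591, 2.708, 0.001]
wrist_force: [-6.6, 2.4, 7.2]
opening: 0.0396
grip_force: 60.0
[-6.60396858  2.43459107  7.24876776] [ 0.28040536  1.02192921 -0.12490944] 80.959795177209 0.046788658063553264
```

```bash
for i in 1; do python3 -m inch '[[0.025,0.02,0,0,30],[0.05,0.04,0,0,30]]' | sed -n '2p;4p'; python3 -m inch '[[0.015,0.012,0,0,30],[0.03,0.024,0,0,30]]' | sed -n '2p;4p'; python3 -m inch '[[0.008,0.006,0,0,30],[0.016,0.012,0,0,30]]' | sed -n '2p;4p'; python3 -m inch '[[0.008,0.006,0,0,30],[0.016,0.012,0,0,30]]' | sed -n '2p;4p'; done
```

```text
eef_pos: [0.527, 0.0082, 0.2346]
wrist_force: [-7.6, -4.7, 8.1]
eef_pos: [0.5277, 0.0119, 0.2346]
wrist_force: [-8.2, -5.0, 8.1]
eef_pos: [0.5278, 0.0126, 0.2346]
wrist_force: [-10.0, -12.8, 9.3]
eef_pos: [0.5279, 0.0133, 0.2346]
wrist_force: [-11.2, -19.2, 9.4]
```

```bash
python3 - <<'E'
from h import *
f=shot("scene"); w=shot("wrist")
a=cv2.resize(f["color"][200:350,270:420],(400,400),interpolation=2); b=cv2.resize(w["color"][:300,240:640],(400,300))
b=cv2.copyMakeBorder(b,0,100,0,0,0); cv2.imwrite("pics/i.png",cv2.cvtColor(np.hstack([a,b]),4))
h=np.array([np.cos(np.radians(81)),np.sin(np.radians(81)),0]); k=np.array([.5279,.0133,0])
n=np.array([-h[1],h[0],0])
for o in(.068,.136):
  for y in(.05,-.05):
    p=k+h*o+n*y+[0,0,.062]; print(o,y,p,px(f,p),(px(f,p)-[270,200])*400/150,px(w,p),px(w,p)-[240,0])
E
```

```text
0.068 0.05 [0.48915313 0.08828453 0.062     ] [305.41864242 268.17475506] [ 94.44971312 181.79934681] [320.3957825   84.29129763] [80.3957825  84.29129763]
0.068 -0.05 [0.58792196 0.07264108 0.062     ] [339.35185936 239.93733472] [184.93829162 106.49955925] [513.98150498 247.10728879] [273.98150498 247.10728879]
0.136 0.05 [0.49979067 0.15544734 0.062     ] [281.21296057 249.76497184] [ 29.90122819 132.70659159] [452.42400323 -97.33747288] [212.42400323 -97.33747288]
0.136 -0.05 [0.5985595  0.13980389 0.062     ] [315.26693427 223.07160528] [120.71182473  61.52428074] [651.6579122  107.28278298] [411.6579122  107.28278298]
```

View pics/i.png

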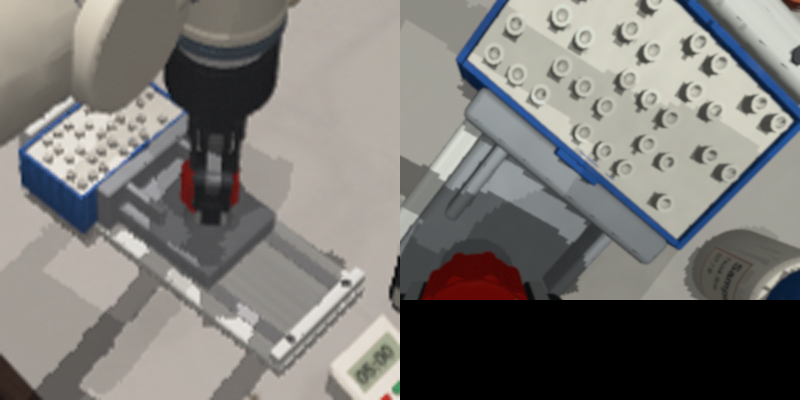

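The jaw lies flat against the box, and the box's far edge meets the fixed jaw (right crop, top right). The force climbs elastically to 19 N, so it is home and square. Now I turn the knob clockwise in small steps.

```bash
cat > m.py <<'E'
from cell import arm
import numpy as np
s=arm.get_state(); r=np.array(s["tool_rot"]); print("t%.1f q6 %.4f yaw %.4f"%(s["time"],s["qpos"][5],-2*np.arctan2(r[1],r[0])%(2*np.pi)),"Mz %.3f"%s["moment"][2],np.round(s["wrist_force"],1),"op %.4f"%s["opening"])
E
python3 m.py; python3 -m inch '[[0,0,0,0.03,30],[0,0,0,0.06,30],[0,0,0,0.09,30]]' 80 >/dev/null; python3 m.py
python3 -m inch '[[0,0,0,0,30]]'>/dev/null; python3 m.py
for i in 1; do python3 -m inch '[[0,0,0,0.03,30]]'>/dev/null; python3 m.py; python3 -m inch '[[0,0,0,0,30],[0,0,0,0,30]]'>/dev/null; python3 m.py; done
```

```text
t6.4 q6 -0.5413 yaw 4.2070 Mz 0.185 [-11.  -16.6   9.1] op 0.0396
t6.7 q6 -0.2547 yaw 4.4939 Mz 0.154 [-14.6 -17.9  12.5] op 0.0393
t6.8 q6 -0.2556 yaw 4.4931 Mz -0.139 [-13.9 -18.   10.8] op 0.0391
t6.9 q6 -0.1630 yaw 4.5857 Mz 0.144 [-15.1 -18.2  12.6] op 0.0390
t7.1 q6 -0.1637 yaw 4.5850 Mz -0.080 [-14.5 -17.7  11.2] op 0.0394
```

```bash

python3 -m inch '[[0,0,0,0.03,30]]'>/dev/null; python3 m.py; python3 -m inch '[[0,0,0,0,30]]'>/dev/null; python3 m.py
python3 -m inch '[[0,0,0,0.03,30]]'>/dev/null; python3 m.py; python3 -m inch '[[0,0,0,0,30]]'>/dev/null; python3 m.py
python3 -m inch '[[0,0,0,0.03,30]]'>/dev/null; python3 m.py; python3 -m inch '[[0,0,0,0,30]]'>/dev/null; python3 m.py
```

```text
t7.2 q6 -0.0688 yaw 4.6799 Mz 0.115 [-16.5 -18.1  12.6] op 0.0388
t7.3 q6 -0.0672 yaw 4.6815 Mz -0.127 [-15.7 -17.7  12.5] op 0.0391
t7.4 q6 0.0256 yaw 4.7742 Mz 0.135 [-17.8 -18.2  13.1] op 0.0391
t7.5 q6 0.0270 yaw 4.7758 Mz -0.140 [-16.4 -19.   12.8] op 0.0391
t7.6 q6 0.1198 yaw 4.8684 Mz 0.169 [-17.8 -18.   13.8] op 0.0391
t7.7 q6 0.1213 yaw 4.8699 Mz -0.103 [-18.4 -18.3  13.6] op 0.0389
```

```bash

python3 -m inch '[[0,0,0,0.03,30]]'>/dev/null; python3 m.py; python3 -m inch '[[0,0,0,0,30]]'>/dev/null; python3 m.py
python3 -m inch '[[0,0,0,0.03,30]]'>/dev/null; python3 m.py; python3 -m inch '[[0,0,0,0,30]]'>/dev/null; python3 m.py
python3 -m inch '[[0,0,0,0.03,30]]'>/dev/null; python3 m.py; python3 -m inch '[[0,0,0,0,30]]'>/dev/null; python3 m.py
```

```text
t7.8 q6 0.2141 yaw 4.9627 Mz 0.186 [-18.9 -17.7  13.9] op 0.0393
t7.9 q6 0.2156 yaw 4.9642 Mz -0.095 [-19.2 -16.7  14.3] op 0.0395
t8.0 q6 0.3083 yaw 5.0569 Mz 0.153 [-19.1 -17.2  14.2] op 0.0392
t8.1 q6 0.3098 yaw 5.0584 Mz -0.099 [-19.4 -17.3  13.7] op 0.0392
t8.2 q6 0.4025 yaw 5.1511 Mz 0.143 [-20.7 -17.2  16. ] op 0.0393
t8.3 q6 0.4040 yaw 5.1526 Mz -0.165 [-20.1 -17.1  15.3] op 0.0394
```

```bash

python3 -m inch '[[0,0,0,0.03,30]]'>/dev/null; python3 m.py; python3 -m inch '[[0,0,0,0,30]]'>/dev/null; python3 m.py
python3 -m inch '[[0,0,0,0.03,30]]'>/dev/null; python3 m.py; python3 -m inch '[[0,0,0,0,30]]'>/dev/null; python3 m.py
python3 -m inch '[[0,0,0,0.03,30]]'>/dev/null; python3 m.py; python3 -m inch '[[0,0,0,0,30]]'>/dev/null; python3 m.py
```

```text
t8.4 q6 0.4968 yaw 5.2453 Mz 0.141 [-21.9 -16.8  15. ] op 0.0394
t8.5 q6 0.4983 yaw 5.2468 Mz -0.093 [-20.9 -17.   16.2] op 0.0392
t8.6 q6 0.5911 yaw 5.3395 Mz 0.197 [-22.1 -16.1  15.6] op 0.0390
t8.7 q6 0.5926 yaw 5.3410 Mz -0.116 [-21.7 -16.2  16.4] op 0.0392
t8.8 q6 0.6853 yaw 5.4337 Mz 0.149 [-23.  -15.7  16.3] op 0.0392
t8.9 q6 0.6868 yaw 5.4352 Mz -0.123 [-22.4 -17.   16.2] op 0.0390
```

```bash

python3 -m inch '[[0,0,0,0.03,30]]'>/dev/null; python3 m.py; python3 -m inch '[[0,0,0,0,30]]'>/dev/null; python3 m.py
python3 -m inch '[[0,0,0,0.03,30]]'>/dev/null; python3 m.py; python3 -m inch '[[0,0,0,0,30]]'>/dev/null; python3 m.py
python3 -m inch '[[0,0,0,0.03,30]]'>/dev/null; python3 m.py; python3 -m inch '[[0,0,0,0,30]]'>/dev/null; python3 m.py
```

```text
t9.0 q6 0.7796 yaw 5.5278 Mz 0.135 [-24.5 -15.   16.7] op 0.0395
t9.1 q6 0.7810 yaw 5.5293 Mz -0.160 [-22.9 -16.1  16.3] op 0.0394
t9.2 q6 0.8738 yaw 5.6220 Mz 0.120 [-24.5 -12.9  16.9] op 0.0395
t9.3 q6 0.8753 yaw 5.6235 Mz -0.138 [-23.4 -15.9  17.1] op 0.0393
t9.4 q6 0.9680 yaw 5.7161 Mz 0.309 [-25.5 -14.9  18.8] op 0.0392
t9.5 q6 0.9694 yaw 5.7175 Mz -0.063 [-23.5 -15.5  17.4] op 0.0392
```

```bash

python3 -m inch '[[0,0,0,0.03,30]]'>/dev/null; python3 m.py; python3 -m inch '[[0,0,0,0,30]]'>/dev/null; python3 m.py;python3 -m inch '[[0,0,0,0,30]]'>/dev/null; python3 m.py
python3 -m inch '[[0,0,0,0.03,30]]'>/dev/null; python3 m.py; python3 -m inch '[[0,0,0,0,30]]'>/dev/null; python3 m.py
```

```text
t9.6 q6 1.0619 yaw 5.8100 Mz 0.367 [-24.9 -14.4  17.9] op 0.0393
t9.7 q6 1.0634 yaw 5.8114 Mz 0.110 [-24.5 -15.5  16.8] op 0.0395
t9.8 q6 1.0611 yaw 5.8092 Mz 0.119 [-24.9 -14.8  17.7] op 0.0391
t9.9 q6 1.1560 yaw 5.9039 Mz 0.411 [-26.  -14.3  18.3] op 0.0392
t10.0 q6 1.1576 yaw 5.9056 Mz 0.093 [-25.  -14.2  18.2] op 0.0396
```

The bite shows at yaw ≈ 5.68: the torque rises from 0.14 to 0.4 and about 0.1 stays when still. I need to reach about 6.55, which allows for wind-up and spring-back.

```bash

python3 -m inch '[[0,0,0,0.035,30],[0,0,0,0.07,30]]' >/dev/null; python3 m.py
python3 -m inch '[[0,0,0,0.035,30],[0,0,0,0.07,30]]' >/dev/null; python3 m.py
python3 -m inch '[[0,0,0,0.035,30],[0,0,0,0.065,30]]' >/dev/null; python3 m.py; python3 -m inch '[[0,0,0,0,30],[0,0,0,0,30],[0,0,0,0,30]]'>/dev/null; python3 m.py
```

```text
t10.2 q6 1.3790 yaw 6.1266 Mz 0.380 [-26.9 -12.8  18.8] op 0.0393
t10.4 q6 1.5990 yaw 0.0632 Mz 0.448 [-27.2 -10.3  18.1] op 0.0391
t10.6 q6 1.8030 yaw 0.2668 Mz 0.480 [-26.6  -8.1  18.7] op 0.0395
t10.9 q6 1.7992 yaw 0.2630 Mz 0.153 [-26.5  -8.7  17.6] op 0.0395
```

```bash

python3 -m inch '[[0,0,0,0,50],[0,0,0,0,58],[0,0,0,0,58],[0,0,0,0,58]]' 
python3 -m inch '[[0,0,-0.3,0,58],[0,0,-0.6,0,58],[0,0,-0.9,0,58],[0,0,-0.9,0,58]]'; python3 m.py
python3 - <<'E'
from h import *
w=shot("wrist","k.png"); f=shot("scene")
a=cv2.resize(f["color"][200:350,270:420],(400,400),interpolation=2)
b=cv2.resize(w["color"],(400,300)); b=cv2.copyMakeBorder(b,0,100,0,0,0); cv2.imwrite("pics/l.png",cv2.cvtColor(np.hstack([a,b]),4))
E
```

```text
time: 11.3
eef_pos: [0.5287, 0.0167, 0.2322]
tool_rot: [-3.114, 0.41, -0.002]
wrist_force: [0.6, -0.3, 0.2]
opening: 0.0576
grip_force: 0.0
time: 11.7
eef_pos: [0.5292, 0.0167, 0.3274]
tool_rot: [-3.114, 0.41, -0.014]
wrist_force: [-0.3, 0.2, 0.7]
opening: 0.0582
grip_force: 0.0
t11.7 q6 1.7996 yaw 0.2616 Mz 0.031 [-0.3  0.2  0.7] op 0.0582
```

View pics/k.png

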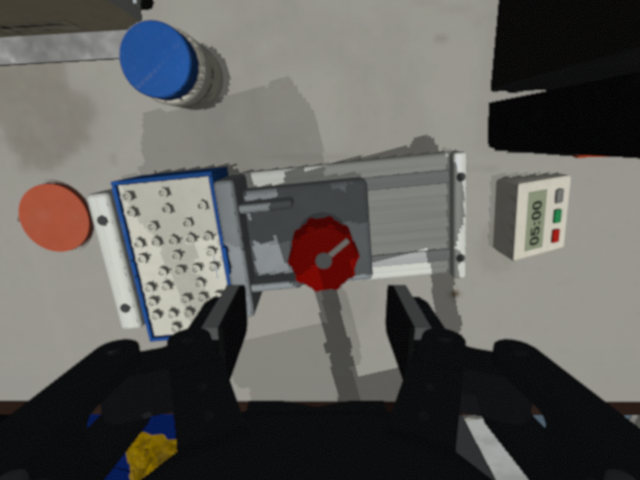

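View pics/l.png

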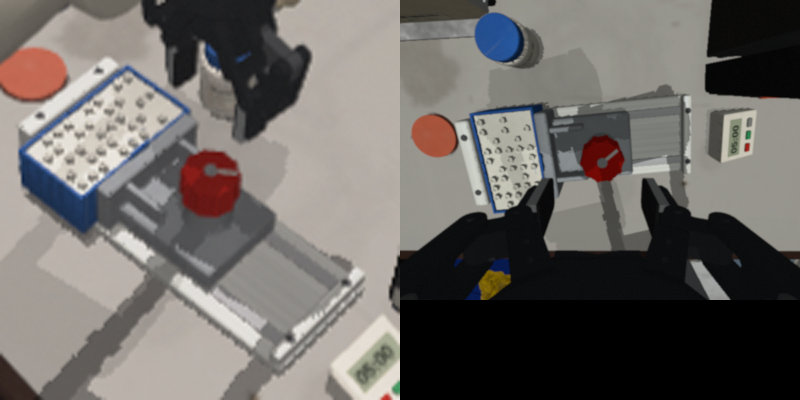

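The box is clamped flush between both jaws and the jar, timer and dish are undisturbed. The knob's mark now runs (323,261)→(347,241). I'll check the actual knob turn from the mark.

```bash
python3 - <<'E'
from h import *
w=shot("wrist")
T=np.array(w["tool_from_camera"])
def ang(eef,rot,a,b):
    R=Ro.from_rotvec(rot).as_matrix(); F=dict(w); F["Rc"]=R@T[:3,:3]; F["c"]=R@T[:3,3]+eef
    p,q=at(F,*a,.094),at(F,*b,.094); return p,np.linalg.norm(q-p),np.arctan2(*(q-p)[1::-1])
s=arm.get_state()
im1=cv2.imread("pics/g.png");im2=cv2.imread("pics/k.png")
def mark(im,c):
    x,y=c; r=im[y-45:y+40,x-45:x+45].astype(int); hsv=cv2.cvtColor(r.astype(np.uint8),cv2.COLOR_BGR2HSV)
    m=((hsv[...,1]<110)).astype(np.uint8); n,l,st,ce=cv2.connectedComponentsWithStats(m); i=l[45,45]; yx=np.argwhere(l==i); d=yx-[45,45]
    print(st[i]); far=d[np.hypot(*d.T)>14]; v=far.mean(0); return (x,y),(x+v[1],y+v[0])
for nm,im,c,e,r in(("before",im1,(316,286),np.array([.5176,-.0404,.2928]),[1.592,2.708,0]),("after",im2,(323,261),np.array(s["eef_pos"]),s["tool_rot"])):
    a,b=mark(im,c); print(nm,a,b,ang(e,r,a,b))
E
```

```text
[ 35  21  43  34 500]
before (316, 286) (np.float64(336.62209302325584), np.float64(270.4244186046512)) (array([ 0.51818625, -0.04380461,  0.094     ]), np.float64(0.013119584281245841), np.float64(1.1921186729305708))
[ 38  23  33  30 353]
after (323, 261) (np.float64(340.5405405405405), np.float64(245.85585585585585)) (array([0.52743651, 0.01389972, 0.094     ]), np.float64(0.013398941551850832), np.float64(-1.089493407948982))
```

```bash
python3 -c "
from cell import arm
print(arm.job_done())"
```

```text
the job is handed in; nothing more can be done
None
```

The job is handed in: the jaw is pushed home with the box flush and square against the fixed jaw. I estimate the knob is locked about 0.8 rad (roughly 47°) past its bite. The gripper has let go and lifted clear, and the jar, timer and dish look undisturbed; the judge's result was not shown.

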